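# Make up two framing kits from the bench stock

## Task

Make up two kits from the stock on the cutting mat. On the plywood board, stand the off-white tape roll flat in the large well and the white glue bottle upright in the small well, both down on the floors of the wells. In the shallow wooden tray, build a stable, upright stack, widest at the bottom: the cardboard box flat on the tray floor in the middle, the steel tin centred on it, and the small wooden box centred on the tin; leave the short amber jar and the wide flat roll where they are.

Things in the scene. Friction and masses are not known exactly. Their poses are not given: they have to be found in the camera images.
- kit_board: Fixed plywood board, 210 (x) x 112 (y) x 18 mm high, with two round wells 12 mm deep (floors 6 mm above the table): large well 80 mm across, centre at x = +50 mm, y = 0; small well 60 mm across, centre at x = -52 mm, y = 0. Origin: centre of its underside; x along its length to the large well, z up. Left or right of the stock, x axis within 20 degrees of world x.
- kit_tray: Fixed shallow wooden tray, 140 (x) x 104 (y) mm outside, walls 5 mm thick and 12 mm high, floor 5 mm above the table (inside 130 x 94 mm). Origin: centre of its underside; x along its length, z up. On the other side of the stock from the board, x axis within 20 degrees of world x.
- tape_roll: Roll of paper tape lying flat, off-white ring 64 mm across, hole 38 mm, 38 mm high, about 90 g. Stands upright; origin at the centre of its underside, z up.
- glue_bottle: White plastic glue bottle, straight body 44 mm across up to 74 mm height, then a sloping shoulder and a black cap 18 mm across; 105 mm high in all, about 150 g. Stands upright; origin at the centre of its underside, z up.
- point_box: Flat cardboard box of glazing points with a pale band around it, 100 (x) x 64 (y) x 30 mm high, closed and solid, about 250 g. Origin at the centre of its underside, x along its length, z up. Its x axis starts within about 46 degrees of world x.
- tack_tin: Round steel tin of tacks with a flat closed lid, 58 mm across (lid band 59), 34 mm high, about 150 g. Stands upright; origin at the centre of its underside, z up.
- wood_carton: Small pale wooden box with a dark seam near its top, closed, 36 x 36 mm and 40 mm high, about 60 g. Origin at the centre of its underside, x and y square to its sides, z up.
- flat_roll: Wide, flat cardboard-brown ring (a thin roll of tape), 92 mm across, hole 60 mm, only 12 mm high. Stays where it is. Stands upright; origin at the centre of its underside, z up.
- short_jar: Short amber glass jar with a black cap, 40 mm across, 50 mm high, about 80 g. Stays where it is. Stands upright; origin at the centre of its underside, z up.

How it is judged (in metres and radians):
At the end, for the whole second after the job is handed in: Roll in large well, bottle in small well: on the floor (3 mm), 14 mm of centre per axis. Tray: box on the floor within 20 mm of centre per axis, tin on box within 15 mm of its centre, wooden box on tin within 13 mm (heights 3 mm). All within 0.08 rad of upright, released, at rest (x of tape_roll in the frame of kit_board between 0.036 and 0.064 m and y of tape_roll in the frame of kit_board between -0.014 and 0.014 m and z of tape_roll in the frame of kit_board between 0.003 and 0.009 m and linear speed of each of tape_roll, glue_bottle, point_box, tack_tin, wood_carton below 0.02 m/s and angular speed of each of tape_roll, glue_bottle, point_box, tack_tin, wood_carton below 0.2 rad/s and angle between each of tape_roll, glue_bottle, point_box, tack_tin, wood_carton's own z axis and vertical below 0.08 rad and x of glue_bottle in the frame of kit_board between -0.066 and -0.038 m and y of glue_bottle in the frame of kit_board between -0.014 and 0.014 m and z of glue_bottle in the frame of kit_board between 0.003 and 0.009 m and x of point_box in the frame of kit_tray between -0.02 and 0.02 m and y of point_box in the frame of kit_tray between -0.02 and 0.02 m and z of point_box in the frame of kit_tray between 0.002 and 0.008 m and horizontal distance between tack_tin and point_box below 0.015 m and z of tack_tin in the frame of point_box between 0.027 and 0.033 m and horizontal distance between wood_carton and tack_tin below 0.013 m and z of wood_carton in the frame of tack_tin between 0.031 and 0.037 m); the robot touches nothing.
It fails at once if the short jar is pushed more than 25 mm from its place or knocked over (distance of short_jar from where it was at the start of the episode above 0.025 m or angle between short_jar's own z axis and vertical above 0.5 rad).
It fails at once if the wide flat roll is pushed more than 25 mm from its place or knocked over (distance of flat_roll from where it was at the start of the episode above 0.025 m or angle between flat_roll's own z axis and vertical above 0.5 rad).
It also fails if it takes over 120 s, if anything falls off the work surface, if the arm or the gripper's body presses on something with over 40 N, if the wrist force passes 120 N, or if a joint passes its speed limit or range.

## Robot

A 6-joint arm with a two-finger parallel gripper is mounted at the origin on the work surface. World frame = base frame: x ahead of the robot, y to its left, z up, the work surface at z = 0. Lengths are in m, angles in degrees, forces in N, time in s.
With the tool pointing down it reaches from about 0.4 to 0.825 m from the base axis. Payload 7 kg.
Tool frame: the origin (TCP) lies on the centre line of the jaws, within the pads' length; the fingertips stand 19 mm ahead of it and the grasp point (between the pads) is the TCP (r.tip_extent is the distance from the TCP to the fingertips, in m); z points along the fingers, y is the line along which they close (so a half turn about z gives the same grasp; the last joint's range is limited). The gripper opens to 88 mm and grips with 3 to 60 N. Pads are 19 mm wide; open, the fingers measure 130 mm over their backs; the gripper's body (78 mm by 193 mm) begins 47 mm behind the grasp point.
Start: joints at [-57.118, 20.546, 0.682, 0, -70.136, -16.507], TCP at [0.19, -0.648, 0.246] pointing down, gripper open.
Joint ranges: [-176.03, 176.03], [-82.01, 121.73], [-58.28, 71.71], [-173.87, 95.51], [-174.79, -0.11], [-173.66, 173.66]. Speed limits (degrees/s): [136.94, 136.94, 172.46, 180, 180, 180].

## Interface

Orientations are given as [roll, pitch, yaw] about the fixed x, y, z axes, in that order (R = Rz(yaw) Ry(pitch) Rx(roll)).
In Python, from plant import r gives the robot as it stands. The module is installed in compiled form; this text tells all that it offers.
- The arm moves only by the tool jog_arm, never from a script. Its argument "deltas" is a list that holds one entry, the list of rows, each a list of 5 numbers: the opening, from -1 (shut) to 1 (fully open), then the shift along the world's x, y, z in cm, then the turn about the world's z in rad. In form: [[[claw, dx, dy, dz, turn], ...]]. A call has 1 to 8 rows; each row shifts and turns the commanded pose from where the row before left it; what a row does not reach is not made up. A row lasts 1/8 s, in which the tool goes at most 62.5 mm and 10.7 degrees, less where a joint would pass 70% of its speed; a pose out of reach is approached as far as the arm can. A call with a gripper value outside its range is refused whole. The fingers move at their own pace and stop on an object; "force" is the grip in N (left out, the last holds). Time passes only in rows, so rows that do not move let the fingers close. It gives the time, the measured TCP pose, the force, the opening and the grip force at its end, in the units of the state.
- r.get_state(): the state, without advancing time (a new reading comes with each control period).
- r.capture(name): name is "scene" or "top"; returns the picture (480x640x3 uint8, blue, green, red); there is no depth.
- r.camera_info(name): a dict with "fx", "fy", "cx", "cy" (pixels), "view" (4x4, takes a point from world to camera coordinates). Camera axes: x right, y up, looking along -z (the intrinsics and any distortion apply to the point x, -y, -z); pixel columns grow to the right and rows downward; lengths in m; the calibration is good to about 2 mm. A picture is of the moment at which its call begins. camera_info takes no time and is no camera call.
- r.close_job(): hands the job in; it is judged then, once.
The state is a dict: "time_s": time; "joints": joint angles; "qd": joint speeds; "joint_torque": joint torques, N m; "tcp_pos": TCP position; "eef_rot": TCP orientation; "contact_force": force on the tool from outside, world axes, zero at the start; "moment": the same for the moment, N m; "gripper_width": finger opening in m; "gripper_force": force on a finger pad.
Only numpy, scipy, OpenCV 4.12 (cv2) and the standard library are available. Lean on these libraries where they do the work, as an engineer would, in place of code of your own. Each camera call takes 0.05 s, during which the arm holds its last target. There are 200 camera calls.

## Working session

There is one attempt and no reset: what is moved stays moved. The work goes in short steps, Python scripts to look and compute and a tool call to move; the robot and the scene stay as the last step left them, time stands still between calls to the robot, and variables do not carry over. Pictures are saved under pics/ and viewed, at most 14 in all, crops included, and the job is handed in when it is done.

Besides the shell and the picture viewer there is one more tool, called after ">>>" as name([rows], argument=value, ...), one row to a line, values as JSON. jog_arm: Moves the arm, as the interface text tells. Its arguments: {"type":"object","properties":{"deltas":{"type":"array"},"force":{"type":"number"}},"required":["deltas"]}

```bash
mkdir -p pics
python3 - <<'E'
from plant import r
import cv2
for n in ("scene","top"):
    cv2.imwrite(f"pics/{n}0.png",r.capture(n)); i=r.camera_info(n); print(n,{k:(v if k!='view' else [[round(float(a),4) for a in q] for q in v]) for k,v in i.items()})
s=r.get_state();print(s)
E
```

```text
scene {'fx': 484.5181388009924, 'fy': 484.5181388009924, 'cx': 321.4711958912401, 'cy': 242.9328488866779, 'view': [[0.5328, 0.846, 0.0189, -0.2861], [-0.6458, 0.3921, 0.6552, 0.3217], [0.5469, -0.3613, 0.7552, -1.4609], [0.0, 0.0, 0.0, 1.0]]}
top {'fx': 499.93685399458343, 'fy': 499.93685399458343, 'cx': 316.4298519799806, 'cy': 236.5425930639123, 'view': [[0.0429, -0.9991, -0.0004, -0.0141], [0.9676, 0.0414, 0.2492, -0.574], [-0.249, -0.0111, 0.9684, -0.9344], [0.0, 0.0, 0.0, 1.0]]}
{'time_s': 0.1, 'joints': array([-5.71155794e+01,  2.05857945e+01,  6.40437572e-01, -1.92485996e-02,
       -7.01368008e+01, -1.65043405e+01]), 'qd': array([ 0.03017518, -0.00343861,  0.12224693,  0.11581905, -0.04475839,
        0.07682811]), 'joint_torque': array([-1.07652035e-03, -5.84163308e+01,  2.93749684e+01,  7.01543346e+00,
        1.01821718e-02, -6.62909974e-05]), 'tcp_pos': array([ 0.19019674, -0.64722368,  0.2447397 ]), 'eef_rot': array([ 1.79916086e+02, -5.99178621e-03, -1.63626469e+02]), 'contact_force': array([0.20522464, 0.29416551, 0.07038081]), 'moment': array([ 0.02539033, -0.01169644, -0.01457813]), 'gripper_force': 0.0, 'gripper_width': 0.08759872145080115}
```

View pics/scene0.png

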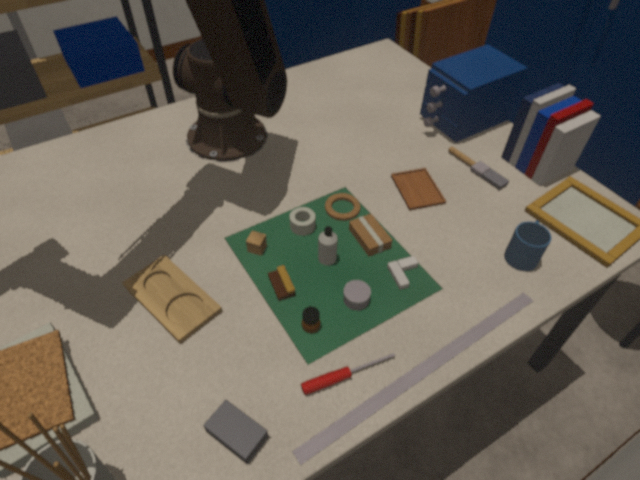

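View pics/top0.png

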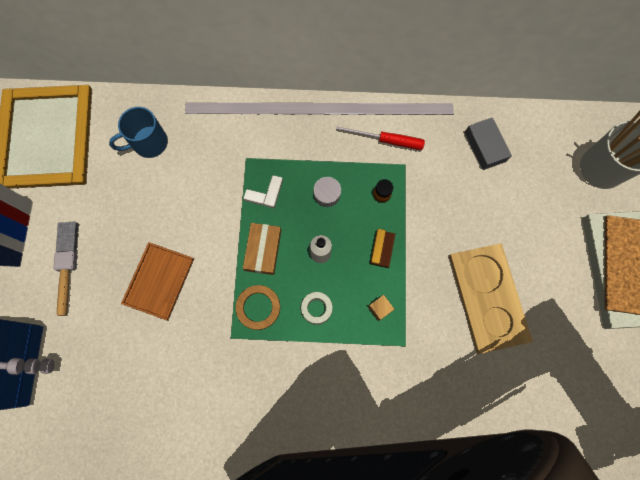

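Scene view: the mat is centred near (330,270), the board at (172,297) and the tray at (418,188). Top view: carton (381,307), tape roll (317,307), flat roll (258,307), bottle (320,248), cardboard box (262,248), tin (327,191), jar (384,190), board (490,298), tray (158,281). There are also two unlisted items, a white L-shape and a dark/yellow block. Next I'll enlarge crops for accurate points.

```bash
cat > h.py <<'E'
import numpy as np, cv2
from plant import r
def cam(n):
    i=r.camera_info(n); V=np.array(i["view"],float)
    K=np.array([[i["fx"],0,i["cx"]],[0,i["fy"],i["cy"]],[0,0,1]]); return K, np.diag([1,-1,-1])@V[:3]
def proj(n,P):
    K,M=cam(n); P=np.atleast_2d(P); q=(K@M@np.c_[P,np.ones(len(P))].T).T; return q[:,:2]/q[:,2:]
def back(n,uv,z):
    K,M=cam(n); d=M[:,:3].T@np.linalg.solve(K,[*uv,1]); o=-M[:,:3].T@M[:,3]; return o+d*(z-o[2])/d[2]
def tri(a,b):  # top px, scene px -> point, reprojection error px
    Ps=[cam(n)[0]@cam(n)[1] for n in("top","scene")]
    X=cv2.triangulatePoints(*Ps,np.float64(a).reshape(2,1),np.float64(b).reshape(2,1)).ravel(); X=X[:3]/X[3]
    return X, max(np.linalg.norm(proj("top",X)-a),np.linalg.norm(proj("scene",X)-b))
def circ(c,rad,z): 
    t=np.linspace(0,2*np.pi,60); return np.c_[c[0]+rad*np.cos(t),c[1]+rad*np.sin(t),0*t+z]
def rect(c,a,lx,ly,z,off=(0,0)):
    p=np.array([[1,1],[-1,1],[-1,-1],[1,-1],[1,1]])*[lx/2,ly/2]+off; a=np.radians(a); R=np.array([[np.cos(a),-np.sin(a)],[np.sin(a),np.cos(a)]])
    return np.c_[p@R.T+np.array(c[:2]),np.full(5,z)]
def crop(img,x,y,w,h,s,f):
    cv2.imwrite(f,cv2.resize(img[y:y+h,x:x+w],None,fx=s,fy=s,interpolation=cv2.INTER_CUBIC))
E
python3 - <<'E'
from h import *
t=cv2.imread("pics/top0.png");s=cv2.imread("pics/scene0.png")
crop(t,230,155,180,190,3,"pics/t1.png")
crop(s,225,180,220,180,3.5,"pics/s1.png")
k=np.hstack([t[235:360,115:200],t[235:360,445:535]]); k2=np.hstack([s[250:345,125:225],s[160:255,385:460]]); k2=np.vstack([k2,np.zeros((30,175,3),np.uint8)])
cv2.imwrite("pics/k.png",cv2.resize(np.vstack([k,k2]),None,fx=2.4,fy=2.4,interpolation=cv2.INTER_CUBIC) if 0 else cv2.resize(np.hstack([k,k2]),None,fx=2.2,fy=2.2,interpolation=cv2.INTER_CUBIC))
E
```

```text
(no output)
```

View pics/t1.png

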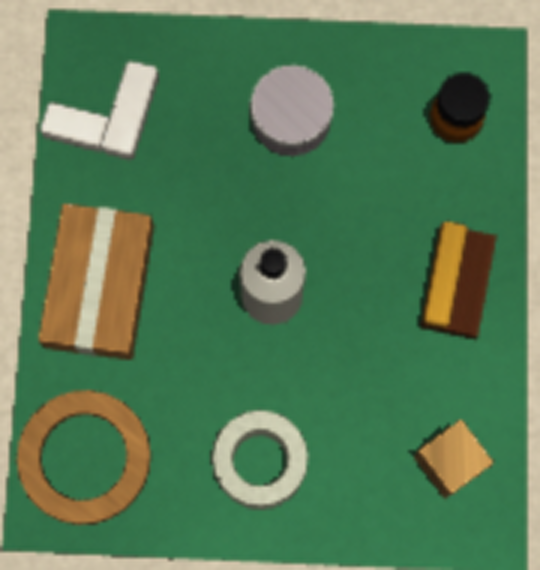

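View pics/s1.png

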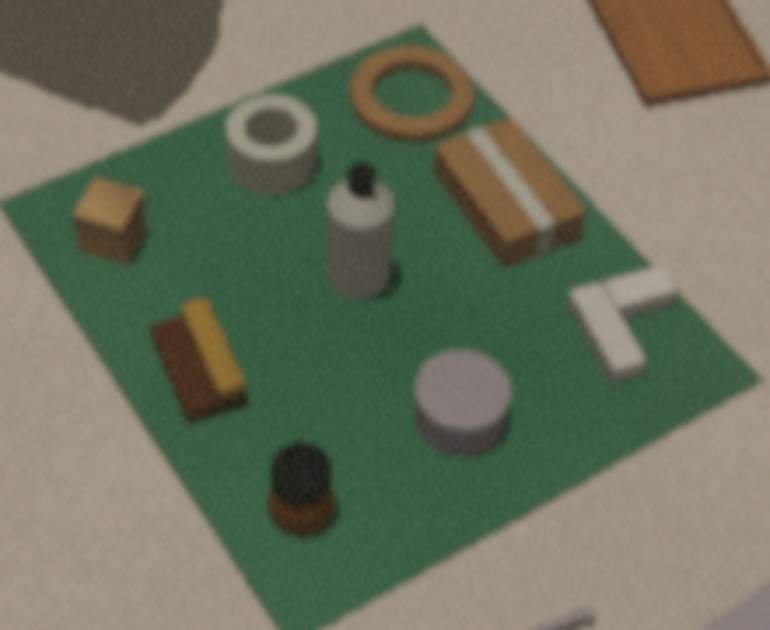

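View pics/k.png

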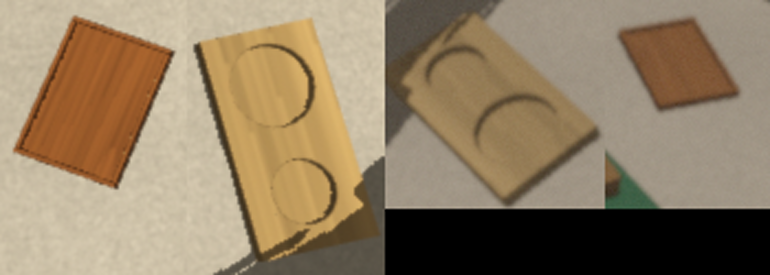

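The crops are sharp. Top crop (×3): box corners (63,204), (152,215), (133,356), (40,344), with tin, tape, bottle cap, jar, carton and flat roll centres readable. Scene crop: the same tops are visible. k.png: tray and board corners and well rims are clear. Now I'll triangulate and overlay the models.

Run:
```python
from h import *
T=lambda p:(np.array(p)+.5)/3-.5+[230,155]
S=lambda p:(np.array(p)+.5)/3.5-.5+[225,180]
K1=lambda p:np.array(p)/2.2+[115,235]; K2=lambda p:np.array(p)/2.2+[360,235]
K3=lambda p:np.array(p)/2.2+[125-175,250]; K4=lambda p:np.array(p)/2.2+[385-275,160]
pr=lambda n,X:print(n,np.round(X[0]*1000,1),'err',round(X[1],2))
for n,a,b in [("tin",(292,107),(463,391)),("tape",(260,458),(272,135)),("cap",(273,261),(362,171)),("jar",(463,98),(302,460)),("carton",(455,458),(110,203)),("flat",(84,456),(412,92)),
 ("boxFL",(63,204),(583,212)),("boxFR",(152,215),(507,245)),("boxNR",(133,356),(436,152)),("boxNL",(40,344),(515,118))]:
    pr(n,tri(T(a),S(b)))
for n,a,b in [("trFL",(75,16),(739,93)),("trFR",(174,50),(660,109)),("trNR",(117,188),(620,33)),("trNL",(15,151),(692,18))]: pr(n,tri(K1(a),K4(b)))
for n,a,b in [("bdFL",(200,43),(598-0,130)),("bdFR",(311,18),(508,196)),("bdNR",(380,238),(387,80)),("bdNL",(265,250),(472,12)),("big",(271,86),(518,125)),("small",(303,190),(460,75))]:
    pr(n,tri(K2(a),K3(b)))
```

```text
tin [689.1  -6.4  30.3] err 0.57
tape [437.1   5.4  30.1] err 0.33
cap [556.2   2.  104.9] err 0.36
jar [ 692.6 -126.1   53.2] err 0.53
carton [ 441.9 -125.    38.4] err 0.51
flat [435.7 127.    9.3] err 0.35
boxFL [609.5 151.3  29.2] err 0.1
boxFR [605.1  89.1  27.7] err 0.42
boxNR [505.3  97.8  23.2] err 1.15
boxNL [510.4 162.4  27.7] err 1.33
trFL [563.8 370.4   6.6] err 0.61
trFR [534.7 271.4   5.6] err 0.97
trNR [401.4 312.5   5.4] err 1.75
trNL [430.1 409.3   9.3] err 0.56
bdFL [ 563.6 -273.9   10.5] err 1.03
bdFR [ 591.3 -377.5   19.3] err 1.9
bdNR [ 387.8 -434.2    3.6] err 3.22
bdNL [ 369.6 -325.9   24.1] err 0.35
big [ 522.8 -338.5   17.9] err 0.88
small [ 427.5 -366.2    8.9] err 1.48
```

```bash
cat > fit.py <<'E'
from h import *
T=lambda p:(np.array(p)+.5)/3-.5+[230,155]
K1=lambda p:np.array(p)/2.2+[115,235]; K2=lambda p:np.array(p)/2.2+[360,235]
def quad(P,lx,ly): # corners FL,FR,NR,NL
    P=np.array(P)[:,:2]; v=(P[0]+P[1]-P[2]-P[3])/2; w=(P[0]-P[1]+P[3]-P[2])/2
    return P.mean(0), np.degrees(np.arctan2(v[1],v[0])), np.linalg.norm(v), np.linalg.norm(w)
M={}
for n,p,z in [("tin",(292,107),.034),("tape",(260,458),.038),("cap",(273,261),.105),("jar",(463,98),.05),("carton",(455,458),.04),("flat",(84,456),.012)]: M[n]=back("top",T(p),z)[:2]
M["box"]=quad([back("top",T(p),.03) for p in [(63,204),(152,215),(133,356),(40,344)]],0,0)
M["tray"]=quad([back("top",K1(p),.012) for p in [(75,16),(174,50),(117,188),(15,151)]],0,0)
b,s=[back("top",K2(p),.018)[:2] for p in [(271,86),(303,190)]]
M["big"],M["small"]=b,s; M["bang"]=np.degrees(np.arctan2(*(b-s)[::-1]))
M["bl"]=np.linalg.norm(b-s)
cs=[back("top",T(p),.04)[:2] for p in [(460,419),(493,462),(417,457)]]
M["cart_angs"]=[np.degrees(np.arctan2(*(cs[0]-cs[1])[::-1])),np.degrees(np.arctan2(*(cs[0]-cs[2])[::-1]))]
E
python3 - <<'E'
from fit import *
np.set_printoptions(precision=4,suppress=True)
for k,v in M.items(): print(k,v)
D=[("tin",.029,.034),("tin",.029,0),("tape",.032,.038),("tape",.019,.038),("tape",.032,0),("cap",.009,.105),("cap",.022,.074),("cap",.022,0),("jar",.02,0),("flat",.046,.012),("flat",.03,.012),("big",.04,.018),("small",.03,.018)]
C=[circ(M[n],a,z) for n,a,z in D]
c,a=M["box"][:2]; C+=[rect(c,a,.1,.064,.03),rect(c,a,.1,.064,0)]
c,a=M["tray"][:2]; C+=[rect(c,a,.14,.104,.012)]
ca=M["cart_angs"][1]; C+=[rect(M["carton"],ca,.036,.036,.04),rect(M["carton"],ca,.036,.036,0)]
a=M["bang"];u=np.array([np.cos(np.radians(a)),np.sin(np.radians(a))]); bc=(M["big"]-.05*u+M["small"]+.052*u)/2
C+=[rect(bc,a,.21,.112,.018)]; print("board",bc,a)
o=[]
for n,(x,y,w,h) in [("top",(118,150,420,215)),("scene",(125,160,335,190))]:
    im=cv2.imread(f"pics/{n}0.png"); k=4
    im=cv2.resize(im,None,fx=k,fy=k,interpolation=cv2.INTER_CUBIC)
    for P in C: cv2.polylines(im,[np.int32((proj(n,P)+.5)*k*16-8)],False,(255,0,255),1,cv2.LINE_AA,4)
    im=im[y*k:(y+h)*k,x*k:(x+w)*k]; s=800/im.shape[1]
    cv2.imwrite(f"pics/ov_{n}.png",cv2.resize(im,None,fx=s,fy=s,interpolation=cv2.INTER_AREA))
E
```

```text
tin [ 0.6872 -0.0074]
tape [0.436  0.0047]
cap [0.5558 0.0014]
jar [ 0.6933 -0.1274]
carton [ 0.4413 -0.1257]
flat [0.435 0.126]
box (array([0.5562, 0.1236]), np.float64(-4.299489048659208), np.float64(0.10121465495508336), np.float64(0.06415536062437457))
tray (array([0.4806, 0.3374]), np.float64(-16.62094990747598), np.float64(0.1386718733231343), np.float64(0.10400767694525541))
big [ 0.5222 -0.34  ]
small [ 0.4256 -0.3657]
bang 14.89789641958911
bl 0.09994081345088811
cart_angs [np.float64(38.66565374880275), np.float64(-46.8187294007011)]
board [ 0.4748 -0.3526] 14.89789641958911
```

View pics/ov_top.png

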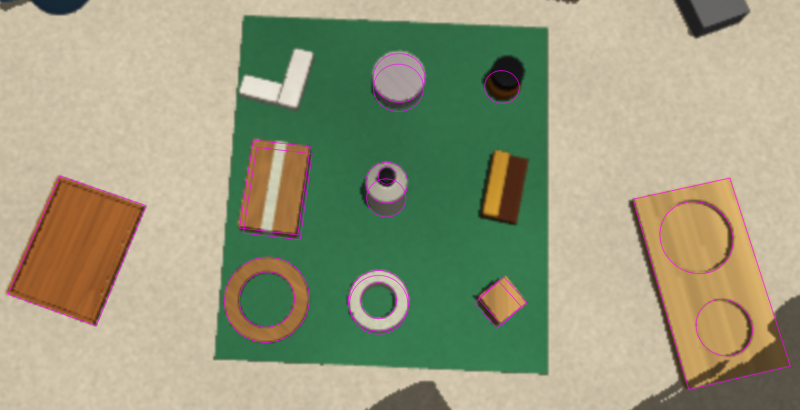

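View pics/ov_scene.png

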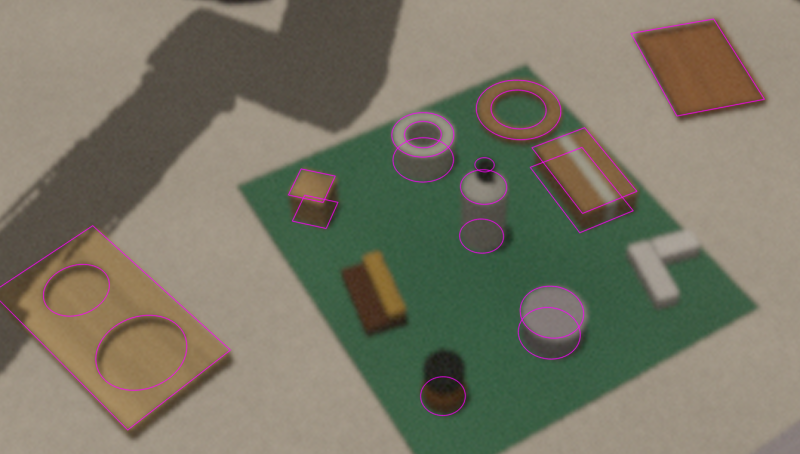

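The overlays match in both views: tape (0.436,0.005), bottle (0.556,0.001), tin (0.687,-0.007), carton (0.441,-0.126), box (0.556,0.124), tray (0.481,0.337) at −16.6°, wells (0.522,-0.340) and (0.426,-0.366). Triangulated heights agree with the given ones. Tape goes first.

>>> jog_arm([
  [[1,3.5,5,0,0],[1,3.5,5,0,0],[1,3.5,5,0,0],[1,3.5,5,0,0],[1,3.5,5,0,0],[1,3.5,5,0,0],[1,3.5,5,0,0],[1,3.5,5,0,0]],
], force=15)

```text
time_s: 1.1
tcp_pos: [0.4709, -0.2457, 0.2456]
eef_rot: [180.0, 0.0, -163.6]
contact_force: [1.2, -0.5, 0.2]
gripper_width: 0.0878
gripper_force: 0.0
```

>>> jog_arm([
  [[1,-0.7,5,-1.5,-0.057],[1,-0.7,5,-1.5,-0.057],[1,-0.7,5,-1.5,-0.057],[1,-0.7,5,-1.5,-0.057],[1,-0.7,5,-1.5,-0.058],[1,0,0,0,0],[1,0,0,0,0]],
])

```text
time_s: 1.98
tcp_pos: [0.4353, 0.0025, 0.1706]
eef_rot: [-180.0, -0.0, -179.9]
contact_force: [-0.7, -0.8, 0.1]
gripper_width: 0.0878
gripper_force: 0.0
```

>>> jog_arm([
  [[1,0.1,0.2,-4,0],[1,0,0,-4,0],[1,0,0,-3.5,0],[1,0,0,-2,0],[1,0,0,0,0],[-1,0,0,0,0],[-1,0,0,0,0],[-1,0,0,0,0]],
])

```text
time_s: 2.98
tcp_pos: [0.4369, 0.0046, 0.0364]
eef_rot: [180.0, 0.1, 180.0]
contact_force: [-0.3, 0.4, 1.2]
gripper_width: 0.0636
gripper_force: 4.9
```

>>> jog_arm([
  [[-1,0,0,0,0],[-1,0,0,0,0],[-1,0,0,1,0],[-1,0,0,3,0],[-1,0,0,4,0],[-1,0,0,2,0],[-1,0,0,0,0]],
])

```text
time_s: 3.85
tcp_pos: [0.4371, 0.0049, 0.1375]
eef_rot: [179.9, 0.2, -180.0]
contact_force: [0.5, -0.5, -1.8]
gripper_width: 0.0629
gripper_force: 15.0
```

>>> jog_arm([
  [[-1,1.2,-4.9,0,0],[-1,1.2,-4.9,0,0],[-1,1.2,-4.9,0,0],[-1,1.2,-4.9,0,0],[-1,1.2,-4.9,0,0],[-1,1.2,-4.9,0,0],[-1,1.3,-5.1,0,0],[-1,0,0,0,0]],
])

```text
time_s: 4.85
tcp_pos: [0.5208, -0.3434, 0.1335]
eef_rot: [180.0, -0.1, 179.8]
contact_force: [-0.4, 0.8, -1.5]
gripper_width: 0.0627
gripper_force: 15.0
```

>>> jog_arm([
  [[-1,0,0,0,0],[-1,0,0,-3,0],[-1,0,0,-3,0],[-1,0,0,-2,0],[-1,0,0,-1,0],[-1,0,0,-0.5,0],[-1,0,0,0,0]],
])

```text
time_s: 5.72
tcp_pos: [0.5218, -0.34, 0.0417]
eef_rot: [-180.0, 0.1, -179.9]
contact_force: [-0.1, 2.2, 2.4]
gripper_width: 0.0628
gripper_force: 15.0
```

>>> jog_arm([
  [[0.7,0,0,0,0],[0.8,0,0,0,0],[1,0,0,0,0],[1,0,0,3,0],[1,0,0,6,0],[1,0,0,6,0],[1,0,4.9,0,0],[1,0,4.9,0,0]],
])

```text
time_s: 6.72
tcp_pos: [0.5213, -0.242, 0.1914]
eef_rot: [-180.0, 0.1, 179.9]
contact_force: [0.6, -0.4, -0.5]
gripper_width: 0.0874
gripper_force: 0.0
```

>>> jog_arm([
  [[1,0.6,4.9,0,0],[1,0.6,4.9,0,0],[1,0.6,4.9,0,0],[1,0.8,4.9,0,0],[1,0.8,4.8,0,0],[1,0,0,0,0],[1,0,0,0,0]],
])

```text
time_s: 7.6
tcp_pos: [0.555, 0.0014, 0.1904]
eef_rot: [-180.0, -0.0, -180.0]
contact_force: [-0.1, -0.0, -1.0]
gripper_width: 0.0879
gripper_force: 0.0
```

Run:
```python
from h import *
t=r.capture("top"); cv2.imwrite("pics/top1.png",t); s=r.capture("scene"); cv2.imwrite("pics/scene1.png",s)
a=cv2.resize(t[230:360,240:540],None,fx=2.4,fy=2.4,interpolation=cv2.INTER_CUBIC); b=cv2.resize(s[240:345,120:360],None,fx=2.4,fy=2.4,interpolation=cv2.INTER_CUBIC)
b=cv2.copyMakeBorder(b,0,0,0,a.shape[1]-b.shape[1],0); cv2.imwrite("pics/c1.png",np.vstack([a,b]))
```

```text
(no output)
```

View pics/c1.png

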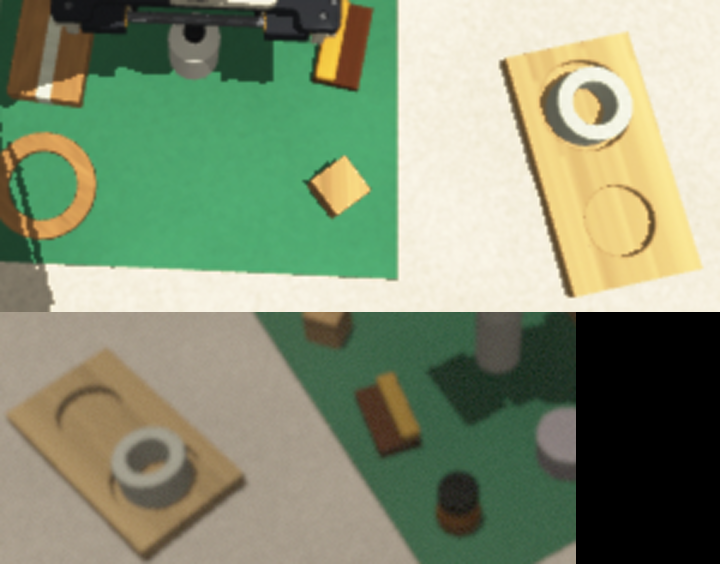

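The picture shows the tape ring seated in the large well, with its rim at (597,104) in the crop. The gripper hangs over the bottle. Next is the bottle.

>>> jog_arm([
  [[1,0.1,0,-4,0],[1,0,0,-4,0],[1,0,0,-3,0],[1,0,0,-1.6,0],[1,0,0,0,0],[-1,0,0,0,0],[-1,0,0,0,0],[-1,0,0,0,0]],
])

```text
time_s: 8.7
tcp_pos: [0.5567, 0.0016, 0.0654]
eef_rot: [180.0, 0.1, 180.0]
contact_force: [0.9, 0.6, -0.1]
gripper_width: 0.0635
gripper_force: 0.0
```

>>> jog_arm([
  [[-1,0,0,0,0],[-1,0,0,0,0],[-1,0,0,0,0],[-1,0,0,1,0],[-1,0,0,3,0],[-1,0,0,4,0],[-1,0,0,0,0]],
])

```text
time_s: 9.57
tcp_pos: [0.5583, 0.0018, 0.1483]
eef_rot: [179.9, 0.4, -180.0]
contact_force: [0.5, -0.1, -2.4]
gripper_width: 0.0437
gripper_force: 15.0
```

Run:
```python
from fit import *
p=np.array([597.,104])/2.4+[240,230]; q=np.array([149.,456-312])/2.4+[120,240]
X=tri(p,q); print(X, back("top",p,.044), M["big"])
```

```text
(array([ 0.52037323, -0.34094757,  0.04268518]), np.float64(1.333830058001848)) [ 0.51918246 -0.34283314  0.044     ] [ 0.52215115 -0.34001824]
```

>>> jog_arm([
  [[-1,-1.8,-5,0,0],[-1,-1.8,-5,0,0],[-1,-1.9,-5.3,0,0],[-1,-1.9,-5.3,0,0],[-1,-1.9,-5.4,0,0],[-1,-1.9,-5.4,0,0],[-1,-1.9,-5.3,0,0],[-1,0,0,0,0]],
])

```text
time_s: 10.58
tcp_pos: [0.423, -0.3683, 0.1435]
eef_rot: [180.0, -0.1, 179.7]
contact_force: [-0.7, 0.0, -2.4]
gripper_width: 0.0439
gripper_force: 15.0
```

>>> jog_arm([
  [[-1,0,0,0,0],[-1,0,0,-2,0],[-1,0,0,-2,0],[-1,0,0,-1.5,0],[-1,0,0,-1,0],[-1,0,0,-0.7,0],[-1,0,0,0,0]],
])

```text
time_s: 11.45
tcp_pos: [0.4252, -0.3655, 0.0723]
eef_rot: [180.0, -0.0, 180.0]
contact_force: [0.4, 0.1, -1.4]
gripper_width: 0.0435
gripper_force: 15.0
```

>>> jog_arm([
  [[-1,0,0,-0.1,0],[-1,0,0,0,0],[-1,0,0,0,0]],
])

```text
time_s: 11.82
tcp_pos: [0.4254, -0.3657, 0.0719]
eef_rot: [-180.0, 0.0, 180.0]
contact_force: [0.4, -0.3, -1.4]
gripper_width: 0.0434
gripper_force: 15.0
```

>>> jog_arm([
  [[-1,0,0,-0.1,0],[-1,0,0,0,0],[-1,0,0,0,0]],
])

```text
time_s: 12.2
tcp_pos: [0.4254, -0.3657, 0.0707]
eef_rot: [-180.0, 0.0, 180.0]
contact_force: [0.1, 0.1, 1.5]
gripper_width: 0.0435
gripper_force: 15.0
```

>>> jog_arm([
  [[0.2,0,0,0,0],[0.4,0,0,0,0],[0.5,0,0,0,0],[0.6,0,0,2,0],[1,0,0,5,0],[1,0,0,5,0],[1,1.4,5.4,0,0],[1,1.4,5.4,0,0]],
])

```text
time_s: 13.2
tcp_pos: [0.4535, -0.2569, 0.1913]
eef_rot: [-180.0, 0.1, 179.9]
contact_force: [1.1, 0.6, -0.3]
gripper_width: 0.088
gripper_force: 0.0
```

>>> jog_arm([
  [[1,1.4,5.4,0,0],[1,1.4,5.4,0,0],[1,1.5,5.4,0,0],[1,1.5,5.4,0,0],[1,1.5,5.5,0,-0.04],[1,1.5,5.5,0,-0.035],[1,1.5,5.5,0,0],[1,0,0,0,0]],
])

```text
time_s: 14.2
tcp_pos: [0.5571, 0.1268, 0.1901]
eef_rot: [180.0, 0.0, 175.9]
contact_force: [-0.1, -1.5, 0.1]
gripper_width: 0.0878
gripper_force: 0.0
```

>>> jog_arm([
  [[1,0,0,-5,0],[1,0,0,-5,0],[1,0,0,0,0],[1,0,0,0,0]],
])

```text
time_s: 14.7
tcp_pos: [0.5572, 0.1233, 0.0922]
eef_rot: [180.0, 0.1, 175.7]
contact_force: [1.2, 0.2, 0.7]
gripper_width: 0.0879
gripper_force: 0.0
```

Run:
```python
from h import *
t=r.capture("top"); s=r.capture("scene")
a=cv2.resize(t[230:360,420:540],None,fx=3,fy=3,interpolation=cv2.INTER_CUBIC); b=cv2.resize(s[220:350,110:240],None,fx=3,fy=3,interpolation=cv2.INTER_CUBIC)
cv2.imwrite("pics/c2.png",np.hstack([a,b]))
```

```text
(no output)
```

View pics/c2.png

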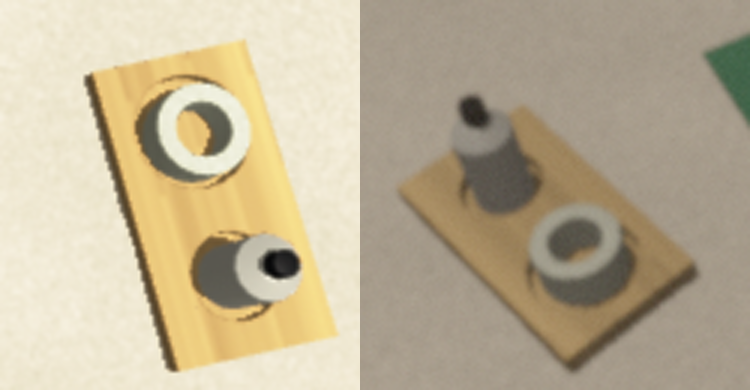

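The picture shows both kit parts standing upright in their wells, with the bottle cap at (282,263) in the left crop. The box is next.

>>> jog_arm([
  [[1,-0.1,0,-3,0],[1,0,0,-2,0],[1,0,0,-0.8,0],[1,0,0,0,0],[-1,0,0,0,0],[-1,0,0,0,0],[-1,0,0,0,0],[-1,0,0,0,0]],
], force=25)

```text
time_s: 15.8
tcp_pos: [0.5559, 0.124, 0.0333]
eef_rot: [179.9, 0.1, 175.7]
contact_force: [-0.5, 3.1, 4.9]
gripper_width: 0.0639
gripper_force: 25.0
```

>>> jog_arm([
  [[-1,0,0,0,0],[-1,0,0,0,0],[-1,0,0,1,0],[-1,0,0,3,0],[-1,0,0,4,0],[-1,0,0,0,0],[-1,0,0,0,0]],
])

```text
time_s: 16.68
tcp_pos: [0.5545, 0.123, 0.1121]
eef_rot: [-180.0, -0.1, 175.7]
contact_force: [-0.5, -0.3, -3.7]
gripper_width: 0.0639
gripper_force: 25.0
```

>>> jog_arm([
  [[-1,-1.5,4.3,0,-0.05],[-1,-1.5,4.3,0,-0.05],[-1,-1.5,4.3,0,-0.055],[-1,-1.5,4.3,0,-0.06],[-1,-1.5,4.2,0,0],[-1,0,0,0,0],[-1,0,0,0,0]],
])

```text
time_s: 17.55
tcp_pos: [0.4794, 0.3366, 0.1111]
eef_rot: [-179.8, -0.1, 163.4]
contact_force: [0.4, -0.9, -2.0]
gripper_width: 0.064
gripper_force: 25.0
```

>>> jog_arm([
  [[-1,0,0,-3,0],[-1,0,0,-2,0],[-1,0,0,-1.5,0],[-1,0,0,-0.7,0],[-1,0,0,0,0],[-1,0,0,0,0]],
])

```text
time_s: 18.3
tcp_pos: [0.4807, 0.3377, 0.0413]
eef_rot: [179.9, 0.0, 163.4]
contact_force: [-0.9, 0.4, -2.6]
gripper_width: 0.0639
gripper_force: 25.0
```

>>> jog_arm([
  [[-1,0,0,-0.2,0],[-1,0,0,0,0],[-1,0,0,0,0]],
])

```text
time_s: 18.68
tcp_pos: [0.4803, 0.3375, 0.0387]
eef_rot: [180.0, 0.0, 163.4]
contact_force: [-0.8, 0.1, -3.2]
gripper_width: 0.0637
gripper_force: 25.0
```

>>> jog_arm([
  [[-1,0,0,-0.1,0],[-1,0,0,0,0],[-1,0,0,0,0]],
])

```text
time_s: 19.05
tcp_pos: [0.4803, 0.3375, 0.0382]
eef_rot: [180.0, 0.0, 163.4]
contact_force: [-1.6, -2.0, 6.2]
gripper_width: 0.0636
gripper_force: 25.0
```

>>> jog_arm([
  [[0.75,0,0,0,0],[0.8,0,0,0,0],[0.9,0,0,0,0],[1,0,0,3,0],[1,0,0,6,0],[1,0,0,3,0],[1,2.9,-4.9,0,0],[1,2.9,-4.9,0,0]],
])

```text
time_s: 20.05
tcp_pos: [0.5388, 0.2391, 0.1583]
eef_rot: [179.9, 0.0, 163.5]
contact_force: [0.0, 0.8, -0.0]
gripper_width: 0.0879
gripper_force: 0.0
```

>>> jog_arm([
  [[1,2.9,-4.9,0,0],[1,3,-4.9,0,0],[1,3,-4.9,0,0],[1,3,-5,0,0],[1,3,-5,0,0],[1,0,0,0,0],[1,0,0,0,0]],
])

```text
time_s: 20.92
tcp_pos: [0.687, -0.008, 0.1569]
eef_rot: [-180.0, -0.0, 163.3]
contact_force: [0.6, -0.4, 0.6]
gripper_width: 0.0876
gripper_force: 0.0
```

Run:
```python
from h import *
t=r.capture("top"); s=r.capture("scene")
a=cv2.resize(t[235:335,110:210],None,fx=4,fy=4,interpolation=cv2.INTER_CUBIC); b=cv2.resize(s[150:250,370:470],None,fx=4,fy=4,interpolation=cv2.INTER_CUBIC)
cv2.imwrite("pics/c3.png",np.hstack([a,b]))
```

```text
(no output)
```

View pics/c3.png

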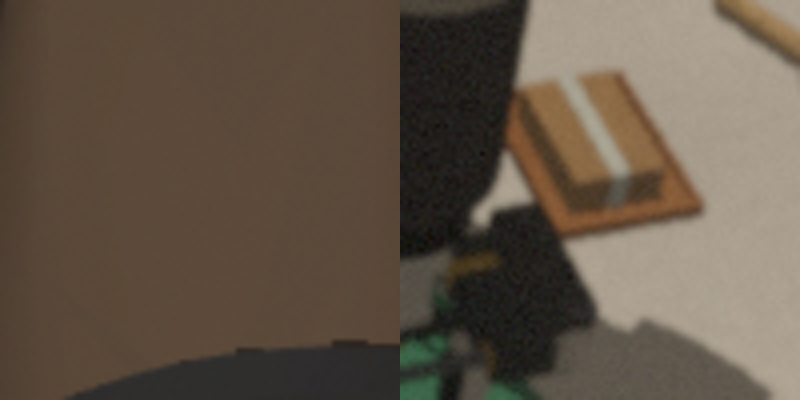

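The arm blocks the top view. The scene crop shows the box lying flat inside the tray, its top centred near (595,129). On to the tin.

>>> jog_arm([
  [[1,0,0,-5,0],[1,0,0,-4,0],[1,0,0,-3,0],[1,0,0,-1.3,0],[1,0,0,0,0],[-1,0,0,0,0],[-1,0,0,0,0],[-1,0,0,0,0]],
], force=20)

```text
time_s: 22.02
tcp_pos: [0.6877, -0.0076, 0.0255]
eef_rot: [180.0, 0.1, 163.4]
contact_force: [-0.4, 0.2, 1.1]
gripper_width: 0.0632
gripper_force: 0.0
```

>>> jog_arm([
  [[-1,0,0,0,0],[-1,0,0,0,0],[-1,0,0,1,0],[-1,0,0,4,0],[-1,0,0,5,0],[-1,0,0,2,0],[-1,0,0,0,0],[-1,0,0,0,0]],
])

```text
time_s: 23.02
tcp_pos: [0.6862, -0.0078, 0.143]
eef_rot: [-180.0, -0.1, 163.3]
contact_force: [0.6, 1.4, -1.9]
gripper_width: 0.0576
gripper_force: 20.0
```

Run:
```python
from h import *
S=lambda p:np.array([p[0]-400,p[1]])/4+[370,150]
for p in [(525,92),(620,72),(662,168),(572,183)]: print(back("scene",S(p),.035).round(4))
print(np.mean([back("scene",S(p),.035) for p in [(525,92),(620,72),(662,168),(572,183)]],0))
```

```text
[0.4342 0.3194 0.035 ]
[0.4515 0.3884 0.035 ]
[0.5398 0.3495 0.035 ]
[0.5204 0.2898 0.035 ]
[0.48647242 0.33676089 0.035     ]
```

>>> jog_arm([
  [[-1,-2.9,4.9,0,0],[-1,-2.9,4.9,0,0],[-1,-2.9,4.9,0,0],[-1,-2.9,4.9,0,0],[-1,-2.9,4.9,0,0],[-1,-2.9,5,0,0],[-1,-3,5,0,0],[-1,0,0,0,0]],
])

```text
time_s: 24.02
tcp_pos: [0.4808, 0.34, 0.1429]
eef_rot: [-179.9, -0.1, 163.6]
contact_force: [0.2, -0.0, -2.5]
gripper_width: 0.0573
gripper_force: 20.0
```

>>> jog_arm([
  [[-1,0,0,0,0],[-1,0,0,-3,0],[-1,0,0,-2.5,0],[-1,0,0,-1.5,0],[-1,0,0,-0.7,0],[-1,0,0,-0.3,0],[-1,0,0,0,0],[-1,0,0,0,0]],
])

```text
time_s: 25.02
tcp_pos: [0.4835, 0.3378, 0.0653]
eef_rot: [179.9, 0.0, 163.4]
contact_force: [0.1, -0.1, -2.1]
gripper_width: 0.0573
gripper_force: 20.0
```

>>> jog_arm([
  [[-1,0,0,-0.3,0],[-1,0,0,0,0],[-1,0,0,-0.1,0],[-1,0,0,0,0],[-1,0,0,0,0]],
])

```text
time_s: 25.65
tcp_pos: [0.4833, 0.3374, 0.0606]
eef_rot: [-180.0, 0.0, 163.4]
contact_force: [0.5, -0.2, -1.3]
gripper_width: 0.0579
gripper_force: 20.0
```

>>> jog_arm([
  [[-1,0,0,-0.1,0],[-1,0,0,0,0],[-1,0,0,0,0]],
])

```text
time_s: 26.02
tcp_pos: [0.4833, 0.3374, 0.0604]
eef_rot: [180.0, 0.0, 163.4]
contact_force: [-2.9, -1.1, 6.4]
gripper_width: 0.0575
gripper_force: 20.0
```

>>> jog_arm([
  [[0.55,0,0,0,0],[0.6,0,0,0,0],[0.8,0,0,0,0],[1,0,0,3,0],[1,0,0,6,0],[1,0,0,2,0],[1,-0.4,-5.1,0,-0.06],[1,-0.4,-5.1,0,-0.06]],
])

```text
time_s: 27.02
tcp_pos: [0.475, 0.2346, 0.1697]
eef_rot: [180.0, 0.0, 156.4]
contact_force: [0.6, -0.6, 0.1]
gripper_width: 0.0879
gripper_force: 0.0
```

>>> jog_arm([
  [[1,-0.5,-5.1,0,-0.06],[1,-0.5,-5.1,0,-0.06],[1,-0.5,-5.1,0,-0.06],[1,-0.5,-5.2,0,-0.06],[1,-0.5,-5.2,0,-0.06],[1,-0.5,-5.2,0,-0.06],[1,-0.5,-5.2,0,-0.06],[1,0,0,0,0]],
])

```text
time_s: 28.02
tcp_pos: [0.4394, -0.1283, 0.1695]
eef_rot: [-180.0, -0.0, 132.1]
contact_force: [0.6, 0.5, 0.2]
gripper_width: 0.0877
gripper_force: 0.0
```

Run:
```python
from h import *
print(r.get_state()["tcp_pos"],r.get_state()["eef_rot"])
t=r.capture("top"); s=r.capture("scene")
a=cv2.resize(t[235:335,110:210],None,fx=4,fy=4,interpolation=cv2.INTER_CUBIC); b=cv2.resize(s[140:240,370:470],None,fx=4,fy=4,interpolation=cv2.INTER_CUBIC)
cv2.imwrite("pics/c4.png",np.hstack([a,b]))
```

```text
[ 0.43942907 -0.12834807  0.16946238] [-1.79979941e+02 -7.67497492e-03  1.32122408e+02]
```

View pics/c4.png

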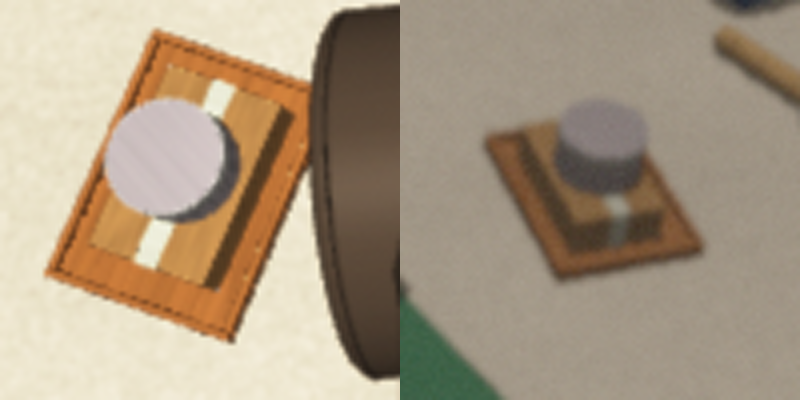

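The picture shows the tin on the box, its top centred at (164,158) in the left crop, and the box well inside the tray. Now the carton.

Run:
```python
from h import *
S=lambda p:np.array([p[0]+.5,p[1]+.5])/4-.5+[110,235]
print(back("top",S((164.5,158)),.069), np.mean([back("top",S(p),.035) for p in [(175,65),(290,105),(213,290),(90,248)]],0))
q=(np.array([602.-400,130])+.5)/4-.5+[370,140]; print(tri(S((164.5,158)),q))
```

```text
[0.4840002  0.33557853 0.069     ] [0.48095758 0.33186429 0.035     ]
(array([0.48432961, 0.33621814, 0.06760135]), np.float64(0.09053636064631973))
```

>>> jog_arm([
  [[1,0,0,-5,0],[1,0,0,-5,0],[1,0,0,-3,0],[1,0,0,-1.3,0],[1,0,0,0,0],[-1,0,0,0,0],[-1,0,0,0,0],[-1,0,0,0,0]],
], force=12)

```text
time_s: 29.12
tcp_pos: [0.4408, -0.1256, 0.0273]
eef_rot: [179.9, 0.1, 132.4]
contact_force: [-0.0, 0.2, 0.2]
gripper_width: 0.0633
gripper_force: 0.0
```

>>> jog_arm([
  [[-1,0,0,0,0],[-1,0,0,0,0],[-1,0,0,0,0],[-1,0,0,1,0],[-1,0,0,5,0],[-1,0,0,5,0],[-1,0,0,3,0],[-1,0,0,0,0]],
])

```text
time_s: 30.12
tcp_pos: [0.4417, -0.1255, 0.1696]
eef_rot: [179.7, 0.2, 132.4]
contact_force: [-0.7, -0.1, -0.7]
gripper_width: 0.0364
gripper_force: 11.8
```

>>> jog_arm([
  [[-1,0.4,5.1,0,0],[-1,0.4,5.1,0,0],[-1,0.5,5.1,0,0],[-1,0.5,5.1,0,0],[-1,0.5,5.1,0,0],[-1,0.5,5.1,0,0],[-1,0.5,5.2,0,0],[-1,0.5,5.2,0,0]],
])

```text
time_s: 31.12
tcp_pos: [0.5064, 0.2505, 0.1616]
eef_rot: [179.4, -4.9, 136.1]
contact_force: [0.6, -0.1, -0.6]
gripper_width: 0.036
gripper_force: 11.8
```

>>> jog_arm([
  [[-1,0.5,5.2,0,0],[-1,0,0,0,0],[-1,0,0,0,0],[-1,0,0,-3,0],[-1,0,0,-2,0],[-1,0,0,-1.2,0],[-1,0,0,-0.5,0],[-1,0,0,0,0]],
])

```text
time_s: 32.12
tcp_pos: [0.519, 0.293, 0.0939]
eef_rot: [179.1, -6.1, 137.1]
contact_force: [-0.6, 0.1, -0.8]
gripper_width: 0.0362
gripper_force: 11.8
```

A joint limit stopped the arm short. I'll lift first, then look at the joints.

>>> jog_arm([
  [[-1,0,0,4,0],[-1,0,0,3,0],[-1,0,0,0,0]],
])

```text
time_s: 32.5
tcp_pos: [0.5205, 0.2942, 0.1675]
eef_rot: [178.7, -6.0, 137.2]
contact_force: [-0.1, 0.4, -1.1]
gripper_width: 0.0363
gripper_force: 11.8
```

Run:
```python
from h import *
s=r.get_state(); print(s["joints"],s["tcp_pos"],s["eef_rot"])
cv2.imwrite("pics/s5.png",cv2.resize(r.capture("scene")[130:280,330:530],None,fx=3,fy=3))
```

```text
[  44.24877124   17.40084962  -12.05454237   -7.02586241  -59.75490214
 -173.65274186] [0.52048922 0.29423226 0.16748811] [178.72092195  -6.00953521 137.16277409]
```

View pics/s5.png

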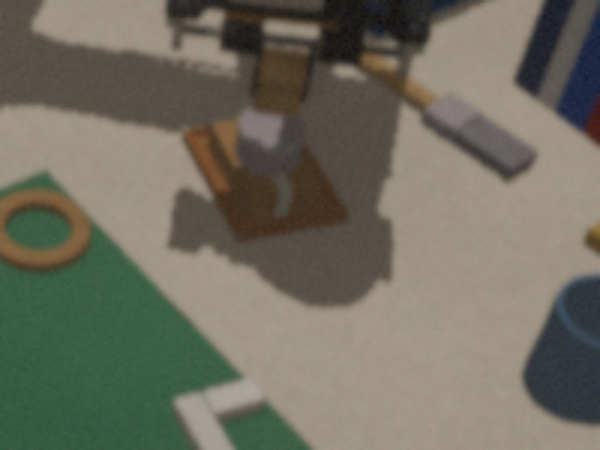

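The tin still sits in place on the box, and the carton is held above it. Joint 6 is at its −173.66° limit, so I'll turn back toward the earlier yaw.

>>> jog_arm([
  [[-1,0,0,0,0.1],[-1,0,0,0,0.1],[-1,0,0,0,0.1],[-1,0,0,0,0.1],[-1,0,0,0,0.1],[-1,0,0,0,0],[-1,0,0,0,0],[-1,0,0,0,0]],
])

```text
time_s: 33.55
tcp_pos: [0.5188, 0.293, 0.1635]
eef_rot: [179.1, -6.1, 165.7]
contact_force: [-0.2, -0.2, -0.8]
gripper_width: 0.0365
gripper_force: 11.8
```

Run:
```python
from h import *
s=r.get_state(); print(s["joints"],s["tcp_pos"],s["eef_rot"])
t=r.capture("top"); cv2.imwrite("pics/t5.png",t); cv2.imwrite("pics/s6.png",r.capture("scene"))
a=cv2.resize(t[225:335,105:225],None,fx=3,fy=3); b=cv2.resize(cv2.imread("pics/s6.png")[140:250,360:480],None,fx=3,fy=3)
cv2.imwrite("pics/c6.png",np.hstack([a,b]))
```

```text
[  44.55100273   19.12071173  -10.36954218   -6.36092643  -63.03483828
 -145.92694733] [0.5188194  0.29301378 0.16351696] [179.10554833  -6.08047952 165.65985963]
```

View pics/c6.png

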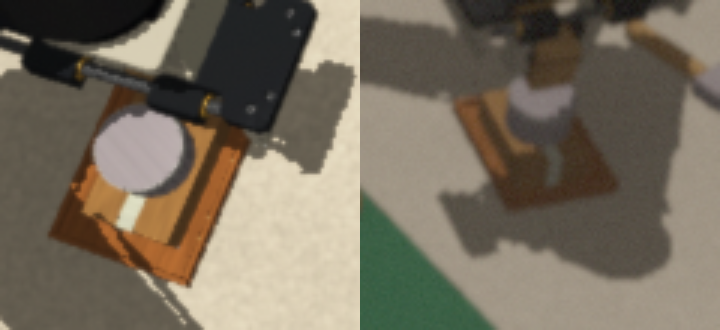

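The gripper now carries a 6° tilt. It is about the closing axis, so the carton can pivot flat between the pads. The tin is unmoved, at (140,148) in the left crop. I'll move over the tin, then lower with a light grip.

>>> jog_arm([
  [[-1,-1.6,2.1,0,0],[-1,-1.7,2.1,0,0],[-1,0,0,0,0],[-1,0,0,-3,0],[-1,0,0,-2,0],[-1,0,0,0,0],[-1,0,0,0,0]],
], force=8)

```text
time_s: 34.52
tcp_pos: [0.4866, 0.3351, 0.1144]
eef_rot: [179.1, -6.0, 165.7]
contact_force: [-0.4, 0.4, -0.6]
gripper_width: 0.0367
gripper_force: 7.9
```

Run:
```python
from plant import r
s=r.get_state(); print(s["joints"],s["tcp_pos"],s["eef_rot"])
```

```text
[  49.65790369   21.22824849  -14.26066436   -6.98998002  -56.52341474
 -150.01422291] [0.48659783 0.33513935 0.11442554] [179.06562499  -6.02965313 165.73151122]
```

>>> jog_arm([
  [[-1,-0.1,0,-1,0],[-1,0,0,-0.5,0],[-1,0,0,0,0],[-1,0,0,-0.1,0],[-1,0,0,0,0],[-1,0,0,0,0]],
], force=4)

```text
time_s: 35.28
tcp_pos: [0.485, 0.3352, 0.0978]
eef_rot: [179.1, -6.1, 165.7]
contact_force: [-0.5, 0.1, 0.4]
gripper_width: 0.0365
gripper_force: 3.9
```

>>> jog_arm([
  [[-1,0,0,-0.1,0],[-1,0,0,0,0],[-1,0,0,-0.1,0],[-1,0,0,0,0],[-1,0,0,0,0]],
])

```text
time_s: 35.9
tcp_pos: [0.4848, 0.3352, 0.0958]
eef_rot: [179.1, -6.1, 165.7]
contact_force: [-3.0, 0.0, 5.6]
gripper_width: 0.0363
gripper_force: 4.0
```

>>> jog_arm([
  [[-1,0,0,0.05,0],[-0.1,0,0,0,0],[0,0,0,0,0],[0.2,0,0,0,0],[0.5,0,0,0,0],[0.6,0,0,2,0],[0.6,0,0,4,0],[0.6,0,0,5,0]],
])

```text
time_s: 36.9
tcp_pos: [0.4844, 0.3346, 0.2063]
eef_rot: [179.2, -6.1, 165.7]
contact_force: [0.8, 1.2, -0.3]
gripper_width: 0.0699
gripper_force: 0.0
```

>>> jog_arm([
  [[1,1,-5,1,0],[1,1,-5,1,0],[1,1,-5,1,0],[1,1,-5,0,0],[1,1,-5,0,0],[1,0,-5,0,0],[1,0,-5,0,0],[1,0,-5,0,0]],
])

```text
time_s: 37.9
tcp_pos: [0.5348, -0.0665, 0.2363]
eef_rot: [179.1, -6.0, 165.7]
contact_force: [1.3, 0.0, 0.1]
gripper_width: 0.088
gripper_force: 0.0
```

Run:
```python
from h import *
t=r.capture("top"); s=r.capture("scene")
a=cv2.resize(t[235:335,110:210],None,fx=4,fy=4,interpolation=cv2.INTER_CUBIC); b=cv2.resize(s[130:230,370:470],None,fx=4,fy=4,interpolation=cv2.INTER_CUBIC)
cv2.imwrite("pics/c7.png",np.hstack([a,b]));cv2.imwrite("pics/full.png",t)
```

```text
(no output)
```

View pics/c7.png

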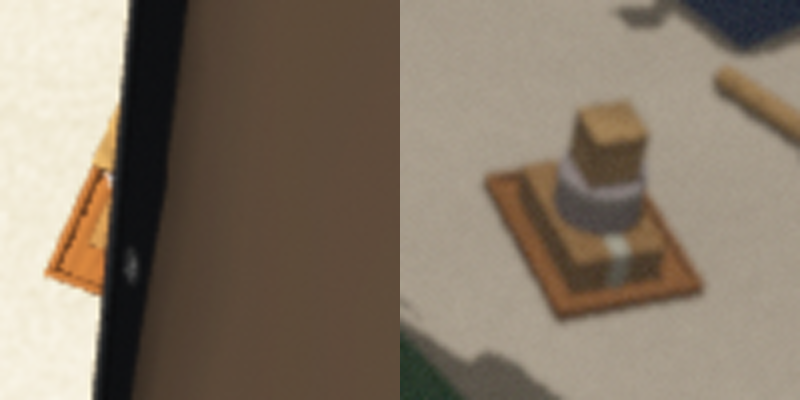

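Run:
```python
from h import *
S=lambda p:(np.array([p[0]-400.,p[1]])+.5)/4-.5+[370,130]
for p in [(614,121),(580,104),(632,101),(648,136),(590,144)]: print(back("scene",S(p),.109).round(4))
print(((proj("scene",[.484,.336,.109])[0]-[370,130])*4+[400,0]))
d=cv2.absdiff(cv2.imread("pics/full.png"),cv2.imread("pics/top0.png")).sum(2)
print(r.get_state()["gripper_force"])
```

```text
[0.4852 0.3364 0.109 ]
[0.4607 0.3286 0.109 ]
[0.4756 0.3595 0.109 ]
[0.5077 0.3453 0.109 ]
[0.4948 0.3087 0.109 ]
[610.82757093 118.67450465]
0.0
```

The scene crop shows the stack standing straight, and the carton top measures (0.485,0.336) against the tin at (0.484,0.336). All parts are placed, so I'm handing in.

>>> jog_arm([
  [[1,0,0,0,0],[1,0,0,0,0],[1,0,0,0,0],[1,0,0,0,0]],
])

```text
time_s: 38.5
tcp_pos: [0.535, -0.0642, 0.2362]
eef_rot: [179.1, -6.1, 165.8]
contact_force: [0.4, -0.5, 0.7]
gripper_width: 0.0877
gripper_force: 0.0
```

```bash
python3 -c "
from plant import r
print(r.close_job())"
```

```text
the job is handed in; nothing more can be done
None
```

I handed the job in at 38.5 s with both kits made up: the roll and bottle are in their wells, and the box, tin and wooden box are stacked in the tray, the last checked in the scene view only; no verdict came back.

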